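# Index the titrator's sample feeder by two teeth

## Task

Move the sample feeder that carries the glass titration cell on by two places: reach down through the slot in its cover and push the star wheel round clockwise (seen from above), one tooth at a time, until the pointer on its hub points at the black mark on the cover. Then draw clear of it, and leave the wheel of the other feeder, with the white bottle, as it is.

Things in the scene. Friction and masses are not known exactly. Their poses are not given: they have to be found in the camera images.
- feeder: Fixed cream box to work on; on its cover stands a round glass cell with three white necks (its twin carries a white bottle). Origin: table level, on the star wheel's upright axis. Box x -125..150, y -125..125 mm, cover top 75 mm up. Cell at x 105, y 70 mm, 82 mm wide, top 210 mm up. Black mark: line on the cover at x 46..66, y 0. Same axes as slot.
- slot (a point): Middle of the dark-framed slot in that cover, level with the cover's top; 80 mm to -x and 30 mm to -y of the wheel's axis. Axes as the feeder's: the slot is 150 mm along y and 56 mm along x, through the 6 mm cover, open down to 12 mm above the table except for the wheel's teeth. It is too short to move two teeth in one push.
- feeder_wheel (a joint): Wheel angle q, rad, grows clockwise from above (teeth in the slot go to +y); starts within 0.15 of 0; pointer on flush hub at the mark at 1.571. 8 radial steel teeth 0.785 apart, bars 12 mm wide, tips 105 mm from the axis, gaps open beyond 46 mm, 30..60 mm above table. One tooth points to x=-cos(q-0.393), y=sin(q-0.393) from the axis. No clicks; turns at 2-3 N, stays where left.
- other_pointer (a point): Tip of the pointer on the hub of the other feeder (the one with the white bottle), 34 mm from its wheel's axis, 76 mm above the table. That wheel is to be left alone.

How it is judged (in metres and radians):
On the way:
1. the wheel has been moved on by about one tooth (angle 0.4 to 1.25) and the gripper has let go of the tooth (value of joint feeder_wheel between 0.4 and 1.25 rad and contact force between feeder and the fingers below 0.3 N), for 0.1 s.
At the end, for the whole second after the job is handed in: The feeder's star wheel is at rest with its pointer within 11 degrees (0.19 rad) of the mark, that is at angle 1.38 to 1.76 (value of joint feeder_wheel between 1.38 and 1.76 rad and velocity of joint feeder_wheel between -0.05 and 0.05 rad/s); the robot touches nothing.
It fails at once if the other feeder's wheel is turned by more than about 20 degrees (its pointer's tip moves over 12 mm) (distance of other_pointer from where it was at the start of the episode above 0.012 m).
It also fails if it takes over 42 s, if anything falls off the work surface, if the arm or the gripper's body presses on something with over 40 N, if the wrist force passes 120 N, or if a joint passes its speed limit or range.

## Robot

A 6-joint arm with a two-finger parallel gripper is mounted at the origin on the work surface. World frame = base frame: x ahead of the robot, y to its left, z up, the work surface at z = 0. Lengths are in mm, angles in rad, forces in N, time in s.
With the tool pointing down it reaches from about 350 to 775 mm from the base axis. Payload 7.3 kg.
Tool frame: the origin (TCP) lies between the finger pads; the fingertips stand bot.tips_ahead ahead of it and the grasp point (between the pads) lies 6 mm ahead of it (bot.tips_ahead is the distance from the TCP to the fingertips, in mm); z points along the fingers, y is the line along which they close (so a half turn about z gives the same grasp; the last joint's range is limited). The gripper opens to 92 mm and grips with 3 to 60 N. Pads are 19 mm wide; open, the fingers measure 130 mm over their backs; the gripper's body (75 mm by 190 mm) begins 47 mm behind the grasp point.
Start: joints at [-1.483, 0.342, 1.524, -0, 1.275, -0.146], TCP at [121.651, -510.728, 251.741] pointing down, gripper open.
Joint ranges: [-2.53, 2.53], [-0.77, 2.02], [0.04, 2.7], [-1, 4.14], [0.28, 2.66], [-3.11, 3.11]. Speed limits (rad/s): [2.57, 2.57, 3.14, 3.14, 3.14, 3.14].

## Interface

Orientations are given as [roll, pitch, yaw] about the fixed x, y, z axes, in that order (R = Rz(yaw) Ry(pitch) Rx(roll)).
In Python, from plant import bot gives the robot as it stands. The module is installed in compiled form; this text tells all that it offers.
- The arm moves only by the tool step_arm, never from a script. Its argument "targets" is one flat list of numbers, 7 for each row, row after row: the opening, from 0 (shut) to 1 (fully open), then the shift along the tool's x, y, z each as a share of 100 mm, from -1 to 1, then the turn, a rotation vector about the tool's x, y, z each as a share of pi/4 rad, from -1 to 1. A call has 1 to 20 rows; each row is the pose to reach, as a shift and turn from the pose commanded when the call began, along the tool's axes at that moment; what a row does not reach only later rows make up. A row lasts 1/8 s, in which the tool goes at most 62.5 mm and 10.7 degrees, less where a joint would pass 70% of its speed; a pose out of reach is approached as far as the arm can. A call with a number of a shift or a turn outside -1 to 1 is refused whole. A call with a gripper value outside its range is refused whole. The fingers move at their own pace and stop on an object; the grip force is fixed at half the most. Time passes only in rows, so rows that repeat a pose let the fingers close. It gives the time, the measured TCP pose, the force, the opening and the grip force at its end, in the units of the state.
- bot.get_obs(): the state, without advancing time (a new reading comes with each control period).
- bot.capture(name): name is "scene" or "top" or "wrist"; returns (picture, depth): 480x640x3 uint8, blue, green, red; 480x640 float32, mm along the optical axis (not along the pixel's ray), 0 where there is no reading.
- bot.camera_info(name): a dict with "fx", "fy", "cx", "cy" (pixels), "camera_from_world" (4x4, takes a point from world to camera coordinates); the wrist camera has in their place "hand_eye" (4x4, takes a point from camera to tool coordinates, whose origin is the TCP and whose axes are the flange's). Camera axes: x right, y down, z forward; pixel columns grow to the right and rows downward; lengths in mm; the calibration is good to about 2 mm. A picture is of the moment at which its call begins: read the wrist's pose just before it. camera_info takes no time and is no camera call.
- bot.close_job(): hands the job in; it is judged then, once.
The state is a dict: "time": time; "joint_positions": joint angles; "dq": joint speeds; "tau": joint torques, N m; "tool_pos": TCP position; "tcp_rot": TCP orientation; "contact_force": force on the tool from outside, world axes, zero at the start; "moment": the same for the moment, N m; "grip_width": finger opening in mm; "finger_force": force on a finger pad.
Only numpy, scipy, OpenCV 4.12 (cv2) and the standard library are available. Lean on these libraries where they do the work, as an engineer would, in place of code of your own. Each camera call takes 0.05 s, during which the arm holds its last target. There are 200 camera calls.

## Working session

There is one attempt and no reset: what is moved stays moved. The work goes in short steps, Python scripts to look and compute and a tool call to move; the robot and the scene stay as the last step left them, time stands still between calls to the robot, and variables do not carry over. Pictures are saved under pics/ and viewed, at most 10 in all, crops included, and the job is handed in when it is done.

Besides the shell and the picture viewer there is one more tool, called after ">>>" in YAML: its name, and indented under it one key for each argument. step_arm: Moves the arm, as the interface text tells. Shift numbers are shares of 100 mm and turn numbers shares of pi/4 rad, none past 1 either way. Its arguments: {"type":"object","properties":{"targets":{"type":"array"}},"required":["targets"]}

```bash
mkdir -p pics
python3 - <<'E'
from plant import bot
import cv2,numpy as np
o=bot.get_obs();print(o);print(bot.tips_ahead)
for n in("top","scene"):
    p,d=bot.capture(n);cv2.imwrite(f"pics/{n}0.png",p);np.save(f"{n}0.npy",d);print(n,bot.camera_info(n))
E
```

```text
{'time': 0.0, 'joint_positions': array([-1.48299980e+00,  3.42748910e-01,  1.52505098e+00, -2.11259275e-05,
        1.27543252e+00, -1.46022015e-01]), 'dq': array([ 1.11511925e-03, -7.44740205e-04, -7.60664696e-04, -1.56984986e-03,
       -7.10114994e-04,  9.18895261e-06]), 'tau': array([-1.67695100e-03, -4.31242025e+01, -2.44223410e+01,  7.15413317e-02,
        5.57461591e-02, -1.24529652e-04]), 'tool_pos': array([ 121.60890166, -510.31593817,  251.01951001]), 'tcp_rot': array([-3.13996741e+00, -2.18603701e-04,  2.33824534e-01]), 'contact_force': array([0.13645385, 0.1070508 , 0.12885697]), 'moment': array([ 0.01850058, -0.01247928,  0.0399515 ]), 'finger_force': 0.0, 'grip_width': 91.94823906179774}
25.0
top {'fx': 438.78765108354315, 'fy': 438.78765108354315, 'cx': 323.53267284469047, 'cy': 232.3871860284018, 'camera_from_world': array([[-8.87978624e-03, -9.99679995e-01,  2.36866492e-02,
        -2.40532506e+01],
       [-9.94489266e-01,  6.35417927e-03, -1.04645709e-01,
         5.51179799e+02],
       [ 1.04461712e-01, -2.44853499e-02, -9.94227448e-01,
         8.72620927e+02],
       [ 0.00000000e+00,  0.00000000e+00,  0.00000000e+00,
         1.00000000e+00]])}
scene {'fx': 436.3560733760124, 'fy': 436.3560733760124, 'cx': 315.71874165037696, 'cy': 236.0972874905693, 'camera_from_world': array([[ 8.80626758e-01,  4.73764845e-01,  6.58679727e-03,
        -4.89725795e+02],
       [ 4.02331525e-01, -7.40360622e-01, -5.38512297e-01,
        -2.00558782e+02],
       [-2.50251589e-01,  4.76878414e-01, -8.42591906e-01,
         9.98009375e+02],
       [ 0.00000000e+00,  0.00000000e+00,  0.00000000e+00,
         1.00000000e+00]])}
```

View pics/top0.png

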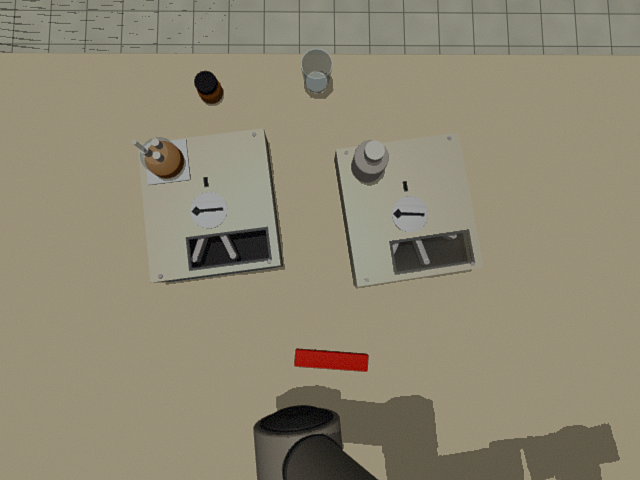

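View pics/scene0.png

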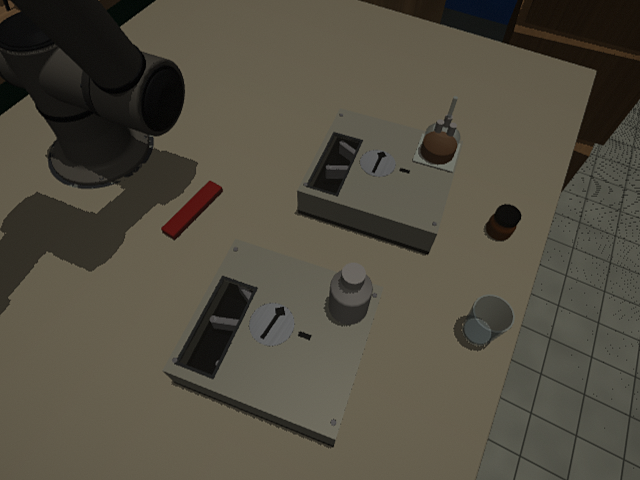

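The feeder with the glass cell is on the left in the top view: hub about (209,210), mark (206,182), slot x 187–270, y 230–270. The pointer faces left (q≈0). The scene view shows the same feeder at the upper right, with hub (378,162) and mark (404,170). Next I'll measure its pose.

```bash
cat > h.py <<'E'
from plant import bot
import cv2,numpy as np
def ray(n,uv,z):
    c=bot.camera_info(n);T=c["camera_from_world"];R=T[:3,:3];o=-R.T@T[:3,3]
    uv=np.atleast_2d(uv).astype(float)
    d=np.c_[(uv[:,0]-c["cx"])/c["fx"],(uv[:,1]-c["cy"])/c["fy"],np.ones(len(uv))]@R
    return (o+d*((z-o[2])/d[:,2])[:,None])[:,:2]
def locate(n,img,hub,box,z=75):
    g=img.max(2);x0,y0,x1,y1=box;m=np.zeros_like(g);m[y0:y1,x0:x1]=(g[y0:y1,x0:x1]<90)
    cs=[c for c in cv2.findContours(m,0,1)[0] if cv2.contourArea(c)>8]
    out=[]
    for c in cs:
        w=ray(n,c[:,0],z); r=cv2.minAreaRect(w.astype(np.float32))
        out.append((r,cv2.boundingRect(c)))
    return out
E
python3 - <<'E'
from h import *
for n,b in(("top",(150,165,275,275)),("scene",(300,125,415,200))):
    im=cv2.imread(f"pics/{n}0.png")
    for r,bb in locate(n,im,0,b): print(n,np.round(np.hstack([r[0],r[1],r[2]]),1),bb)
    # white hub: low saturation bright
    hsv=cv2.cvtColor(im,cv2.COLOR_BGR2HSV);x0,y0,x1,y1=b
    m=np.zeros(im.shape[:2],np.uint8);m[y0:y1,x0:x1]=((hsv[...,1]<20)&(hsv[...,2]>120))[y0:y1,x0:x1]
    for c in cv2.findContours(m,0,1)[0]:
        if cv2.contourArea(c)>150:
            w=ray(n,cv2.convexHull(c)[:,0],75).astype(np.float32);print(n,"hub",cv2.minEnclosingCircle(w),cv2.fitEllipse(w),cv2.boundingRect(c))
    cv2.imwrite(f"pics/{n}z.png",cv2.resize(im[b[1]-45:b[3]+15,b[0]-20:b[2]+20],None,fx=4,fy=4,interpolation=2)[:600,:800])
E
```

```text
top [472.8 126.3   3.7 115.8   7.1] (214, 266, 61, 9)
top [516.5 157.3  64.6 158.9   7. ] (186, 227, 86, 43)
top [590.5 199.6  58.   13.8  89.7] (192, 207, 31, 8)
top [648.1 203.4  18.7   8.    9. ] (203, 177, 6, 10)
top [633.   73.1  96.4   4.6   7.2] (269, 165, 6, 49)
top [665.4 270.3  17.5  53.7  26.3] (157, 165, 27, 14)
top hub ((592.2141723632812, 196.93943786621094), 36.50492477416992) ((592.1751708984375, 196.92196655273438), (72.1505126953125, 72.72000885009766), 165.9901580810547) (190, 192, 38, 37)
top hub ((662.312744140625, 274.8612976074219), 41.033634185791016) ((661.7592163085938, 274.20465087890625), (43.347686767578125, 90.3348388671875), 11.271021842956543) (150, 165, 40, 20)
scene [517.2  61.9  51.6  19.3  28.6] (300, 191, 28, 9)
scene [646.7 203.3  21.4  12.5   4. ] (399, 167, 11, 7)
scene [583.4 194.2  35.5  72.4   3.7] (361, 151, 26, 26)
scene [512.6 156.3  73.4 163.6   7.1] (303, 131, 61, 66)
```

View pics/topz.png

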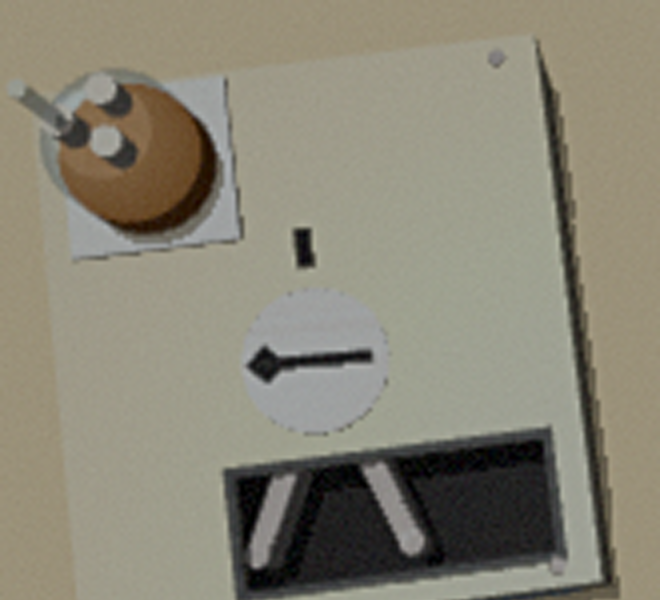

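Both cameras agree. The wheel axis is at about (592,197) and the feeder is turned +7°. The pointer gives q≈0.12, which fits the two visible teeth. I'll go in with shut fingers, closing line along feeder x, at feeder (-80,-80), which is world (523,108), with yaw 97°.

>>> step_arm:
  targets: [0,1,-0.95,0,0,0,-0.93,0,1,-0.95,0,0,0,-0.93,0,1,-0.95,0,0,0,-0.93,0,1,-0.95,0,0,0,-0.93,0,1,-0.95,0,0,0,-0.93]

```text
time: 0.72
tool_pos: [197.0, -394.9, 251.6]
tcp_rot: [-3.141, -0.0, 0.963]
contact_force: [-0.3, -0.5, 0.7]
grip_width: 46.3
finger_force: 0.0
```

>>> step_arm:
  targets: [0,1,-0.03,0,0,0,0,0,1,-0.03,0,0,0,0,0,1,-0.03,0,0,0,0]

```text
time: 1.1
tool_pos: [252.1, -309.8, 251.7]
tcp_rot: [-3.141, -0.0, 0.963]
contact_force: [-0.7, 0.3, 0.4]
grip_width: 16.2
finger_force: 0.0
```

>>> step_arm:
  targets: [0,1,-0.03,0,0,0,0,0,1,-0.03,0,0,0,0,0,1,-0.03,0,0,0,0]

```text
time: 1.48
tool_pos: [306.6, -226.8, 251.7]
tcp_rot: [3.142, 0.0, 0.964]
contact_force: [-0.5, -0.1, 0.1]
grip_width: 0.8
finger_force: 0.0
```

>>> step_arm:
  targets: [0,1,-0.03,0,0,0,-0.93,0,1,-0.03,0,0,0,-0.93,0,1,-0.03,0,0,0,-0.93,0,1,-0.03,0,0,0,-0.93,0,1,-0.03,0,0,0,-0.93]

```text
time: 2.1
tool_pos: [360.5, -144.9, 251.6]
tcp_rot: [-3.141, 0.0, 1.69]
contact_force: [-0.1, -0.1, 0.6]
grip_width: -0.1
finger_force: 0.0
```

>>> step_arm:
  targets: [0,1,0.95,0,0,0,0,0,1,0.95,0,0,0,0,0,1,0.95,0,0,0,0,0,1,0.95,0,0,0,0]

```text
time: 2.6
tool_pos: [442.5, -33.0, 251.4]
tcp_rot: [-3.141, 0.0, 1.693]
contact_force: [0.2, 0.1, -1.1]
grip_width: 0.3
finger_force: 0.0
```

>>> step_arm:
  targets: [0,1,0.96,0,0,0,0,0,1,0.96,0,0,0,0,0,1,0.96,0,0,0,0,0,1,0.96,0,0,0,0]

```text
time: 3.1
tool_pos: [525.1, 77.2, 251.3]
tcp_rot: [-3.14, 0.001, 1.693]
contact_force: [-0.1, -0.4, 0.5]
grip_width: 0.8
finger_force: 0.0
```

>>> step_arm:
  targets: [0,0.31,0,0.6,0,0,0,0,0.31,0,0.6,0,0,0,0,0.31,0,0.6,0,0,0]

```text
time: 3.48
tool_pos: [521.7, 107.7, 192.7]
tcp_rot: [3.141, 0.001, 1.693]
contact_force: [0.3, -0.1, 1.1]
grip_width: 0.4
finger_force: 0.0
```

```bash
cat > st.py <<'E'
from h import *
import sys
o=bot.get_obs();p=o["tool_pos"];t=np.radians(7);d=p[:2]-[592.2,196.9]
print("t",o["time"],"feeder xy",np.array([[np.cos(t),np.sin(t)],[-np.sin(t),np.cos(t)]])@d,"tip z",p[2]-25,o["tcp_rot"],o["contact_force"])
if len(sys.argv)>1:
    im,_=bot.capture("scene");cv2.imwrite(f"pics/s{sys.argv[1]}.png",cv2.resize(im[90:240,250:450],None,fx=4,fy=4,interpolation=2))
    im,_=bot.capture("top");cv2.imwrite(f"pics/t{sys.argv[1]}.png",cv2.resize(im[120:270,110:310],None,fx=4,fy=4,interpolation=2))
E
python3 st.py 1
```

```text
t 3.475 feeder xy [-80.88669968 -79.95569137] tip z 167.67183010589562 [3.14118427e+00 7.80895566e-04 1.69331214e+00] [ 0.28611806 -0.06348812  1.07114241]
```

View pics/s1.png

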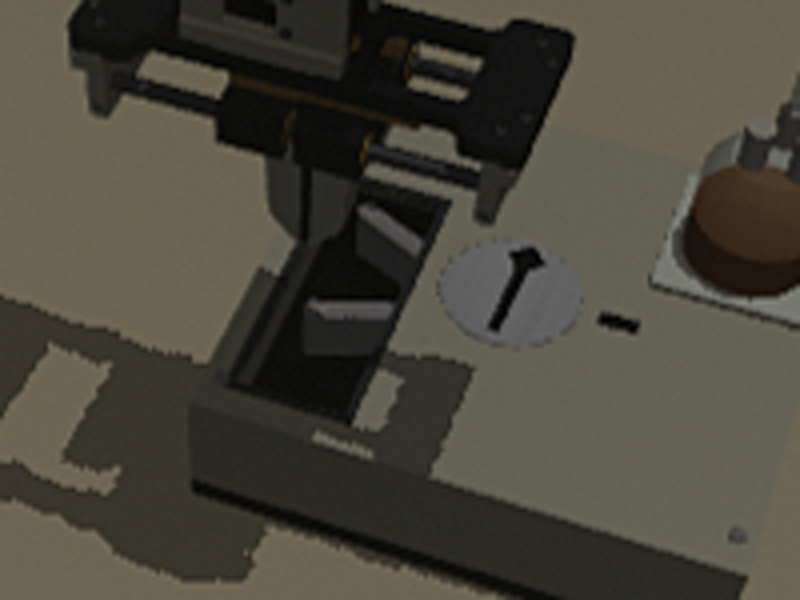

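The scene camera shows the pointer clearly, with its head at about (525,258) in the crop, and the shut fingers are above the empty end of the slot. Next I lower them.

>>> step_arm:
  targets: [0,0,0.01,0.4,0,0,0,0,0,0.01,0.8,0,0,0,0,0,0.01,0.9,0,0,0,0,0,0.01,0.9,0,0,0]

```text
time: 4.08
tool_pos: [523.3, 109.0, 102.7]
tcp_rot: [3.14, 0.0, 1.694]
contact_force: [-0.6, 0.2, 0.9]
grip_width: 0.3
finger_force: 0.0
```

>>> step_arm:
  targets: [0,0,0,0.2,0,0,0,0,0,0,0.4,0,0,0,0,0,0,0.4,0,0,0]

```text
time: 4.45
tool_pos: [523.0, 109.3, 62.5]
tcp_rot: [3.141, 0.0, 1.695]
contact_force: [-0.2, 0.1, -0.2]
grip_width: 0.6
finger_force: 0.0
```

>>> step_arm:
  targets: [0,0.1,0,0,0,0,0,0,0.2,0,0,0,0,0,0,0.28,0,0,0,0,0,0,0.35,0,0,0,0,0,0,0.42,0,0,0,0,0,0,0.49,0,0,0,0,0,0,0.56,0,0,0,0,0,0,0.63,0,0,0,0,0,0,0.7,0,0,0,0,0,0,0.76,0,0,0,0,0,0,0.81,0,0,0,0,0,0,0.85,0,0,0,0,0,0,0.85,0,0,0,0,0]

```text
time: 6.08
tool_pos: [512.2, 194.3, 61.9]
tcp_rot: [3.141, -0.001, 1.695]
contact_force: [-0.1, -0.0, 0.8]
grip_width: 0.6
finger_force: 0.1
```

>>> step_arm:
  targets: [0,-0.1,0,0,0,0,0,0,-0.1,0,0,0,0,0,0,-0.1,0,-0.3,0,0,0,0,-0.1,0,-0.6,0,0,0,0,-0.1,0,-0.6,0,0,0,0,-0.1,0,-0.6,0,0,0]

```text
time: 6.82
tool_pos: [512.8, 183.7, 121.1]
tcp_rot: [-3.141, 0.0, 1.694]
contact_force: [0.4, 1.4, -0.4]
grip_width: 0.2
finger_force: 0.0
```

```bash
python3 st.py 2
```

```text
t 6.825 feeder xy [-80.4127302  -3.4493396] tip z 96.08549001417275 [-3.14060890e+00  4.75893141e-05  1.69440744e+00] [ 0.40569258  1.44142569 -0.42983165]
```

View pics/s2.png

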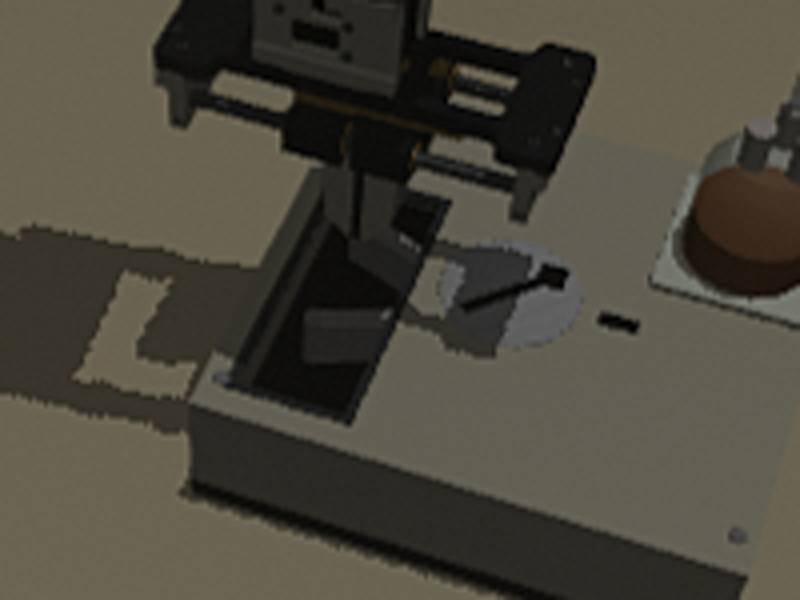

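The pointer has turned by about half the way to the mark: its head is at crop (557,274) and its tail at (465,306). I'll work out the angle from those.

Run:
```python
from h import *
def q(h,t):
    a=ray("scene",np.array([h,t])/4+[250,90],75);d=a[0]-a[1];return np.radians(97)-np.arctan2(d[1],d[0]),a
print(q((530,250),(493,330)));print(q((563,272),(465,306)))
```

```text
(np.float64(0.02951654753469435), array([[589.30545143, 226.48375353],
       [594.71550807, 168.26262944]]))
(np.float64(0.7756013391405361), array([[610.12091924, 220.61687883],
       [575.90938734, 175.93260955]]))
```

q ≈ 0.76, as the geometry predicts. Now back to the start end, down, and the second push ending about 3 mm further on.

>>> step_arm:
  targets: [0,-0.4,0,0,0,0,0,0,-0.76,0,0,0,0,0,0,-0.76,0,0,0,0,0,0,-0.76,0,0,0,0,0,0,-0.76,0,0.3,0,0,0,0,-0.76,0,0.6,0,0,0,0,-0.76,0,0.6,0,0,0,0,-0.76,0,0.6,0,0,0]

```text
time: 7.92
tool_pos: [523.1, 109.1, 62.4]
tcp_rot: [3.141, 0.0, 1.696]
contact_force: [-0.1, 0.1, -0.2]
grip_width: 0.1
finger_force: 0.0
```

```bash
python3 st.py
```

```text
t 7.925 feeder xy [-79.30506438 -78.73122032] tip z 37.41792684849487 [3.14070251e+00 6.30048006e-05 1.69554685e+00] [-0.07123725  0.08312555 -0.20006769]
```

>>> step_arm:
  targets: [0,0.1,0,0,0,0,0,0,0.2,0,0,0,0,0,0,0.28,0,0,0,0,0,0,0.35,0,0,0,0,0,0,0.42,0,0,0,0,0,0,0.49,0,0,0,0,0,0,0.56,0,0,0,0,0,0,0.63,0,0,0,0,0,0,0.7,0,0,0,0,0,0,0.76,0,0,0,0,0,0,0.82,0,0,0,0,0,0,0.86,0,0,0,0,0,0,0.88,0,0,0,0,0,0,0.88,0,0,0,0,0]

```text
time: 9.68
tool_pos: [511.8, 196.1, 61.8]
tcp_rot: [3.141, -0.0, 1.695]
contact_force: [0.8, 0.0, 0.2]
grip_width: 0.6
finger_force: 0.3
```

>>> step_arm:
  targets: [0,-0.1,0,0,0,0,0,0,-0.1,0,0,0,0,0,0,-0.1,0,-0.3,0,0,0,0,-0.1,0,-0.6,0,0,0,0,-0.1,0,-0.9,0,0,0,0,-0.1,0,-0.9,0,0,0,0,-0.1,0,-0.9,0,0,0]

```text
time: 10.55
tool_pos: [512.5, 185.7, 151.0]
tcp_rot: [-3.14, 0.0, 1.694]
contact_force: [-1.0, 0.0, -0.7]
grip_width: 0.0
finger_force: 0.0
```

>>> step_arm:
  targets: [0,-0.5,-0.5,-0.5,0,0,0,0,-1,-1,-0.5,0,0,0,0,-1,-1,-0.5,0,0,0,0,-1,-1,-0.5,0,0,0,0,-1,-1,-0.5,0,0,0]

```text
time: 11.18
tool_pos: [426.5, 74.6, 201.1]
tcp_rot: [-3.141, -0.0, 1.694]
contact_force: [-0.7, 0.4, -0.5]
grip_width: 0.4
finger_force: 0.0
```

```bash
python3 st.py 3
```

```text
t 11.175 feeder xy [-179.33241363 -101.18830439] tip z 176.1022585308515 [-3.14100778e+00 -3.21601028e-04  1.69431008e+00] [-0.66075858  0.36462497 -0.51446246]
```

View pics/t3.png

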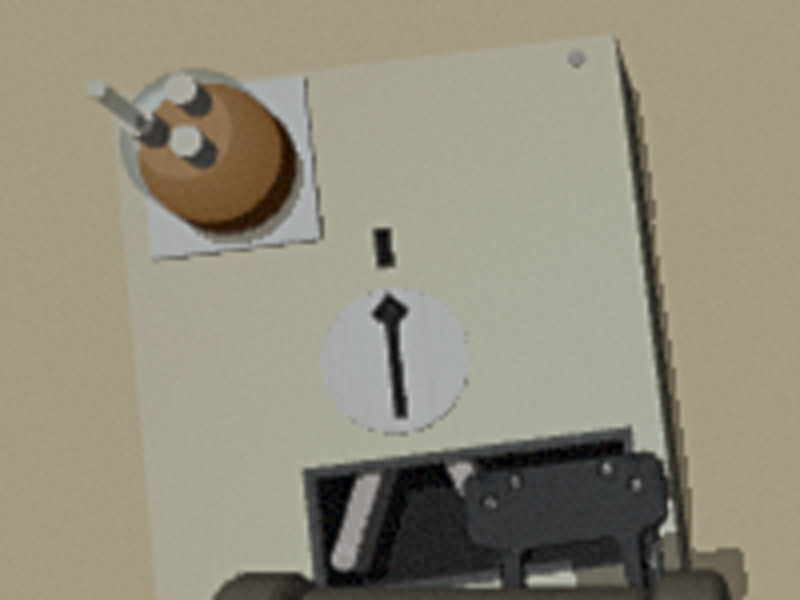

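The pointer, from tail (402,415) to head (389,305), lines up with the black mark (384,248). The arm is clear, so I'm handing in.

```bash
python3 -c "
from plant import bot
print(bot.close_job())"
```

```text
the job is handed in; nothing more can be done
None
```

I pushed the titration-cell feeder's wheel on two teeth, one at a time; the last picture shows its pointer on the black mark with the arm clear. I never went near the white-bottle feeder's wheel and handed the job in after about 11 s of robot time; no verdict came back.

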